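# Find the twisted board carrier by rocking it on the granite

## Robot

A 7-joint arm with a two-finger parallel gripper is mounted at the origin on the work surface. World frame = base frame: x ahead of the robot, y to its left, z up, the work surface at z = 0. Lengths are in m, angles in rad, forces in N, time in s.
With the tool pointing down it reaches from about 0.425 to 0.925 m from the base axis. Payload 6.8 kg.
Tool frame: the origin (TCP) lies on the centre line of the jaws, within the pads' length; the fingertips stand 11 mm ahead of it and the grasp point (between the pads) lies 8 mm behind it; z points along the fingers, y is the direction in which the jaws open and shut (so a half turn about z gives the same grasp; the last joint's range is limited). The gripper opens to 85 mm and grips with 20 to 120 N. Pads are 22 mm wide; open, the fingers measure 114 mm over their backs; the gripper's body (76 mm by 85 mm) begins 54 mm behind the grasp point. The pads swing forward as they close: fully open they stand 13 mm farther back than shut.
Start: joints at [1.221, 0.477, 0.022, 1.555, -0.011, 1.109, -0.083], TCP at [0.162, -0.655, 0.22] pointing down, gripper open.
Joint ranges: [-2.96, 2.96], [-0.34, 2.1], [-1.41, 1.46], [0.24, 2.44], [-1.37, 4.51], [0.17, 1.92], [-2.96, 2.96]. Speed limits (rad/s): [2.39, 2.39, 3.14, 3.14, 3.14, 3.14, 3.14].

## Interface

Orientations are given as a rotation vector (axis times angle).
In Python, from bench import r gives the robot as it stands.
- The arm moves only by the tool send_rows, never from a script. Its argument "deltas" is a list of rows, each a list of 7 numbers: the opening, from 0 (shut) to 1 (fully open), then the shift along the tool's x, y, z as a fraction of full scale, then the turn, a rotation vector about the tool's x, y, z as a fraction of full scale. In form: [[hand, x, y, z, ax, ay, az], ...]. A call has 1 to 20 rows; each row is the pose to reach, as a shift and turn from the pose commanded when the call began, along the tool's axes at that moment, turning the shorter way round; what a row does not reach only later rows make up. Full scale, the value 1, is 150 mm for a shift and 180 degrees for a turn. A row lasts 1/12 s, in which the tool goes at most 41.7 mm and 7.16 degrees, less where a joint would pass 70% of its speed; a pose out of reach is approached as far as the arm can. A call with a number of a shift or a turn outside -1 to 1 is refused whole. A call with a gripper value outside its range is refused whole. The fingers move at their own pace and stop on an object; "squeeze" is the grip in N (left out, the last holds). Time passes only in rows, so rows that repeat a pose let the fingers close. It gives the time, the measured TCP pose, the force and the opening at its end, in the units of the state.
- r.get_obs(): the state, without advancing time (a new reading comes with each control period).
- r.grab_frame(name): name is "scene" or "side" or "wrist"; returns a dict with "pixels" (480x640x3 uint8, red, green, blue), "camera_matrix" (3x3 intrinsics, pixels), "rvec" (rotation vector, rad) and "tvec" (3), from world to camera coordinates, as OpenCV has them. Camera axes: x right, y down, z forward; pixel columns grow to the right and rows downward; lengths in m; the calibration is good to about 2 mm. A picture is of the moment at which its call begins. There is no depth.
- r.hand_in(): hands the job in, once; it reports no verdict.
The state is a dict: "clock": time; "joints": joint angles; "qvel": joint speeds; "tau": joint torques, N m; "tcp_pos": TCP position; "orientation": TCP orientation; "contact_force": force on the tool from outside, world axes, zero at the start; "moment": the same for the moment, N m; "grip_width": finger opening in m.
Only numpy, scipy, OpenCV 4.12 (cv2) and the standard library are available. Lean on these libraries where they do the work, as an engineer would, in place of code of your own. Each camera call takes 0.05 s, during which the arm holds its last target. There are 200 camera calls.

## Task

One of the three orange board carriers on the granite plate has twisted. Find it by rocking: press the corners down one at a time with the closed fingertips, lightly but firmly enough to hold the loose corner of the twisted one down on the granite for a good second, never hard. Then lift the twisted carrier off, lay it gently inside the red reject tray and let go, leaving the flat carriers and everything else where they are.

Things in the scene. Friction and masses are not known exactly. Their poses are not given: they have to be found in the camera images.
- granite: black granite surface plate 250 mm (x) x 400 mm (y), level and fixed on levelling screws that raise it 0 to 12 mm off the table (differs each time); origin: under its centre, 70 mm below its flat top
- place_1 (a point): where a board carrier lies: this point on the granite's top is under the carrier's centre to 4 mm, and the carrier's axes lie along this frame's (z up) to 0.06 rad. Carrier: orange slab 140 mm (x) x 54 mm (y) x 12 mm thick, about 0.4 kg; a steel bar 100 x 18 x 18 mm screwed on top along its -y edge (centre line y = -18 mm) makes that edge heavy. Grip it across the 54 mm
- place_2 (a point): where a second, alike carrier lies, in the same way. Flush brass dots at x = +-62, y = +-19 mm mark a carrier's corners. The twisted one, at any of the places, lies upright on three corners; a fourth, on the +y edge away from the bar, stands 3 mm clear of the granite, its top 3 mm high. 0.8 to 2.5 N at its dot tips it 0.05 rad till it touches
- place_3 (a point): where a third, alike carrier lies, in the same way. As the finger rises by 1 or 2 mm a loose corner follows, pushing back with those 0.8 to 2.5 N. A sound corner neither goes down nor follows. Contact is stiff, so come down at a few mm/s; 4 to 8 N holds a loose corner down well, over 10 N is too hard
- reject_tray: red open reject tray, fixed, 230 mm (x) x 160 mm (y) x 35 mm high outside, walls and floor 5 mm thick; origin: centre of its underside, so its inner floor is 5 mm above it
- board_tray: bystander: blue tray of the same size holding green boards, fixed; not the reject tray (the two may stand on either side)
- standoff_1: bystander: blue pillar, diameter 18 mm, 75 mm tall, standing; origin: in its middle, on its underside
- standoff_2: bystander: second blue pillar, diameter 18 mm, 75 mm tall, standing; origin: in its middle, on its underside
- driver: bystander: screwdriver 190 mm long, lying; origin: near its middle
- pin_cup: bystander: aluminium cup, diameter 60 mm, 50 mm tall; origin: in its middle, on its underside
- spare_board: bystander: green circuit board 110 x 75 x 6 mm, lying; origin: in its middle, on its underside
- spray_bottle: bystander: white bottle, diameter 48 mm, 120 mm tall; origin: in its middle, on its underside
- brass_weight: bystander: brass cylinder, diameter 40 mm, 30 mm tall; origin: in its middle, on its underside

How it is judged:
On the way:
1. the twisted carrier has been rocked: its loose corner held down on the granite by the fingers with a light push of 2 to 10 N for 0.8 s (angle between twisted_c0's own z axis and vertical above 0.035 rad and contact force between twisted_c6 and granite between 3 and 13 N and (contact force between the fingers and twisted_c4 above 1 N or contact force between the fingers and twisted_c5 above 1 N or contact force between the fingers and twisted_c6 above 1 N)), for 0.8 s.
At the end, for the whole second after the job is handed in: the twisted carrier lies flat on the floor of the red tray (its centre within 80 mm x 70 mm of the tray's, no more than 10 mm off its floor), released; the flat carriers lie level on the granite within 30 mm of where they were (z of twisted_c3 in the frame of reject_tray between 0.005 and 0.022 m and angle between twisted_c0's own z axis and vertical below 0.15 rad and x of twisted_c3 in the frame of reject_tray between -0.08 and 0.08 m and y of twisted_c3 in the frame of reject_tray between -0.07 and 0.07 m and distance of each of flat_1_c3, flat_2_c3 from where it was at the start of the episode below 0.03 m and angle between each of flat_1_c3, flat_2_c3's own z axis and vertical below 0.03 rad); the robot touches nothing.
It fails at once if the granite, which carries the three carriers' 10 to 16 N, is loaded with more than 40 N: a push of over 25 N or so (contact force between granite and anything else above 40 N).
It fails at once if a flat carrier is lifted or shifted by more than 30 mm (distance of any of flat_1_c3, flat_2_c3 from where it was at the start of the episode above 0.03 m).
It fails at once if the twisted carrier is dropped into the tray from more than 20 mm (horizontal distance between twisted_c3 and reject_tray below 0.13 m and z of twisted_c3 in the frame of reject_tray above 0.035 m and contact force between the fingers and twisted_c0 below 0.01 N and contact force between the fingers and twisted_c1 below 0.01 N and contact force between the fingers and twisted_c2 below 0.01 N and contact force between the fingers and twisted_c3 below 0.01 N and contact force between the fingers and twisted_c4 below 0.01 N and contact force between the fingers and twisted_c5 below 0.01 N and contact force between the fingers and twisted_c6 below 0.01 N and contact force between the fingers and twisted_c7 below 0.01 N).
It fails at once if a bystander is shifted by more than 30 mm (distance of any of standoff_1, standoff_2, driver, pin_cup, spare_board, spray_bottle, brass_weight from where it was at the start of the episode above 0.03 m).
It also fails if it takes over 72 s, if anything falls off the work surface, if the arm or the gripper's body presses on something with over 40 N, if the wrist force passes 120 N, or if a joint passes its speed limit or range.

## Working session

There is one attempt and no reset: what is moved stays moved. The work goes in short steps, Python scripts to look and compute and a tool call to move; the robot and the scene stay as the last step left them, time stands still between calls to the robot, and variables do not carry over. Pictures are saved under pics/ and viewed, about 8 in all and at most 12, crops included, and the job is handed in when it is done.

Besides the shell and the picture viewer there is one more tool, called after "Request:" as name(argument=value, ...), one argument or row to a line, values as JSON. send_rows: Moves the arm, as the interface text tells. Shift numbers are shares of 150 mm and turn numbers shares of 180 degrees, none past 1 either way. Its arguments: {"type":"object","properties":{"deltas":{"type":"array","items":{"type":"array","items":{"type":"number"}}},"squeeze":{"type":"number"}},"required":["deltas"]}

```bash
mkdir -p pics; ls; cat > h.py <<'E'
import numpy as np, cv2
from bench import r
def grab(n,fn=None):
    f=r.grab_frame(n)
    if fn: cv2.imwrite('pics/'+fn,cv2.cvtColor(f['pixels'],cv2.COLOR_RGB2BGR))
    np.savez('last_'+n+'.npz',**{k:np.asarray(v) for k,v in f.items()})
    return f
def ray(f,uv):
    R=cv2.Rodrigues(np.asarray(f['rvec'],float))[0]; t=np.asarray(f['tvec'],float).ravel()
    p=cv2.undistortPoints(np.array([[uv]],float),np.asarray(f['camera_matrix'],float),None).ravel()
    return -R.T@t, R.T@np.array([p[0],p[1],1])
def onz(f,uv,z):
    c,d=ray(f,uv); return c+d*(z-c[2])/d[2]
def proj(f,P):
    return cv2.projectPoints(np.array(P,float).reshape(-1,3),np.asarray(f['rvec'],float),np.asarray(f['tvec'],float),np.asarray(f['camera_matrix'],float),None)[0].reshape(-1,2)
E
python3 - <<'E'
from h import *
a=grab('scene','s1.png');b=grab('side','d1.png');grab('wrist')
for f in(a,b):
    print(ray(f,(320,240)))
o=r.get_obs();print(o['tcp_pos'],o['orientation'],o['contact_force'],o['grip_width'],o['clock'])
E
```

```text
pics
(array([1.28741214, 0.13268299, 0.79800697]), array([-0.69423693, -0.1414506 , -0.70578917]))
(array([0.06680935, 0.62290688, 0.94157967]), array([ 0.418568  , -0.54945383, -0.7232005 ]))
[ 0.16149323 -0.6549008   0.21902662] [-3.11723807e+00 -3.78741543e-01  4.70098764e-04] [ 0.31971833 -0.23407886  1.24510416] 0.08538882206418798 0.15
```

View pics/s1.png

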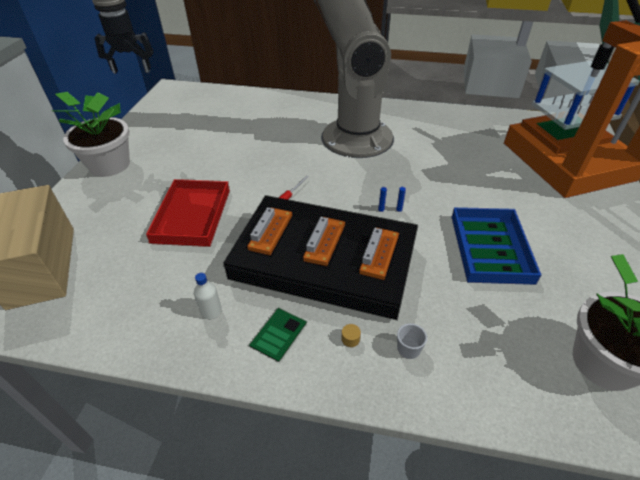

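View pics/d1.png

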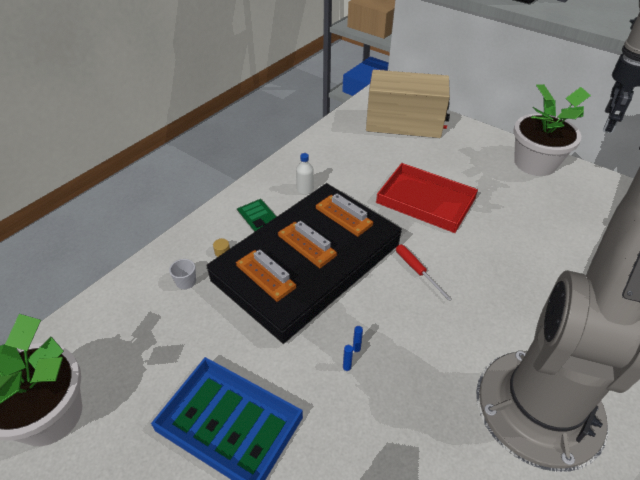

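The scene view shows the red tray at (190,212), the carriers at (270,230), (324,241) and (380,253) on the granite, with the bars on their left (-y) sides. The blue tray is at (495,245). The side view agrees.

```bash
cat >> h.py <<'E'
def mask(f,k):
    h=cv2.cvtColor(np.asarray(f['pixels']),cv2.COLOR_RGB2HSV);H,S,V=cv2.split(h)
    m={'orange':(H>5)&(H<20)&(S>150)&(V>90),'red':((H<4)|(H>175))&(S>150)&(V>60),'black':(V<60)}[k]
    return m.astype(np.uint8)
def blobs(f,k,amin):
    cs,_=cv2.findContours(mask(f,k),cv2.RETR_EXTERNAL,cv2.CHAIN_APPROX_NONE)
    return [c for c in cs if cv2.contourArea(c)>amin]
E
python3 - <<'E'
from h import *
for n in('scene','side'):
    f=dict(np.load('last_%s.npz'%n))
    for k,z,a in(('orange',.088,200),('red',.035,1000),('black',.076,8000)):
        for c in blobs(f,k,a):
            P=np.array([onz(f,p[0].astype(float),z)[:2] for p in c]).astype(np.float32)
            if abs(P).max()>1.2: continue
            q=cv2.approxPolyDP(cv2.convexHull(c),4,True).reshape(-1,2).tolist()
            (cx,w,an)=cv2.minAreaRect(P)
            print(n,k,np.round(cx,3),np.round(w,3),round(an,1),q)
E
```

```text
scene orange [0.599 0.128] [0.056 0.147] 81.8 [[397, 232], [385, 275], [361, 272], [383, 229]]
scene orange [0.585 0.   ] [0.058 0.145] 82.2 [[344, 222], [327, 263], [304, 258], [329, 218]]
scene orange [ 0.575 -0.13 ] [0.059 0.147] 81.5 [[291, 212], [270, 253], [248, 247], [275, 209]]
scene orange [-0.266  0.727] [0.351 1.209] 74.2 [[639, 41], [639, 179], [565, 196], [511, 125], [618, 44]]
scene red [ 0.49  -0.383] [0.255 0.17 ] 6.9 [[227, 183], [209, 245], [149, 241], [147, 232], [174, 180]]
scene black [ 0.605 -0.004] [0.397 0.288] 84.1 [[224, 261], [265, 196], [416, 225], [396, 319], [229, 279]]
scene black [-0.48  -0.451] [1.444 0.693] 22.1 [[379, 125], [368, 134], [348, 134], [201, 81], [184, 0], [321, 0], [348, 44]]
side orange [0.593 0.13 ] [0.06  0.147] 81.8 [[236, 262], [255, 250], [295, 287], [275, 300]]
side orange [0.58  0.002] [0.062 0.149] 82.3 [[278, 232], [295, 222], [335, 255], [319, 267]]
side orange [ 0.569 -0.129] [0.065 0.147] 83.4 [[316, 205], [331, 195], [372, 223], [356, 235]]
side red [ 0.468 -0.374] [0.233 0.19 ] 6.8 [[377, 194], [401, 164], [476, 190], [455, 231], [381, 204]]
side black [0.583 0.01 ] [0.42  0.305] 84.1 [[327, 184], [399, 227], [398, 244], [282, 342], [211, 280], [207, 264], [253, 221]]
```

```bash
cat >> h.py <<'E'
from scipy.spatial.transform import Rotation as Ro
def plan(p,yaw):
    o=r.get_obs(); R=Ro.from_rotvec(o['orientation']); T=Ro.from_euler('z',yaw,degrees=True)*Ro.from_euler('x',180,degrees=True)
    print('d',np.round(R.inv().apply(np.array(p)-o['tcp_pos'])/.15,3),'turn',np.round((R.inv()*T).as_rotvec()/np.pi,4),'F',np.round(o['contact_force'],2),'t',o['clock'],'tcp',np.round(o['tcp_pos'],4))
E
python3 -c "
from h import *
plan((.58,0,.30),-8)"
```

```text
d [ 3.754 -3.572 -0.535] turn [-5.000e-04  1.000e-04  1.214e-01] F [ 0.32 -0.23  1.25] t 0.15 tcp [ 0.1615 -0.6549  0.219 ]
```

Request:
send_rows(
  deltas=[
    [0, 0.94, -0.9, -0.13, 0, 0, 0],
    [0, 0.94, -0.9, -0.13, 0, 0, 0],
    [0, 0.94, -0.9, -0.13, 0, 0, 0],
    [0, 0.94, -0.9, -0.13, 0, 0, 0],
    [0, 0.94, -0.9, -0.13, 0, 0, 0],
    [0, 0.94, -0.9, -0.13, 0, 0, 0],
  ],
  squeeze=40,
)

```text
clock: 0.65
tcp_pos: [0.2714, -0.4848, 0.2399]
orientation: [-3.115, -0.393, -0.004]
contact_force: [-0.2, -0.7, 0.8]
grip_width: 0.0123
```

Request:
send_rows(
  deltas=[
    [0, 0.94, -0.9, -0.13, 0, 0, 0],
    [0, 0.94, -0.9, -0.13, 0, 0, 0],
    [0, 0.94, -0.9, -0.13, 0, 0, 0],
    [0, 0.94, -0.9, -0.13, 0, 0, 0],
    [0, 0.94, -0.9, -0.13, 0, 0, 0],
    [0, 0.94, -0.9, -0.13, 0, 0, 0],
  ],
)

```text
clock: 1.15
tcp_pos: [0.375, -0.3199, 0.2596]
orientation: [-3.116, -0.394, -0.004]
contact_force: [-0.2, 0.2, -0.1]
grip_width: 0.0002
```

Request:
send_rows(
  deltas=[
    [0, 0.94, -0.9, -0.13, 0, 0, 0],
    [0, 0.94, -0.9, -0.13, 0, 0, 0],
    [0, 0.94, -0.9, -0.13, 0, 0, 0],
    [0, 0.94, -0.9, -0.13, 0, 0, 0],
    [0, 0.94, -0.9, -0.13, 0, 0, 0],
    [0, 0.94, -0.9, -0.13, 0, 0, 0],
  ],
)

```text
clock: 1.65
tcp_pos: [0.4789, -0.1545, 0.2791]
orientation: [-3.115, -0.394, -0.005]
contact_force: [0.3, -0.2, 0.7]
grip_width: -0.0001
```

Request:
send_rows(
  deltas=[
    [0, 0.94, -0.9, -0.13, 0, 0, 0.12],
    [0, 0.94, -0.9, -0.13, 0, 0, 0.12],
    [0, 0.94, -0.9, -0.13, 0, 0, 0.12],
    [0, 0.94, -0.9, -0.13, 0, 0, 0.12],
    [0, 0.94, -0.9, -0.13, 0, 0, 0.12],
    [0, 0.94, -0.9, -0.13, 0, 0, 0.12],
    [0, 0.94, -0.9, -0.13, 0, 0, 0.12],
  ],
)

```text
clock: 2.23
tcp_pos: [0.5807, 0.0064, 0.2974]
orientation: [-3.134, 0.204, 0.001]
contact_force: [0.2, -1.6, -0.6]
grip_width: 0.0002
```

```bash
python3 -c "
from h import *
f=grab('wrist','w1.png');print(ray(f,(320,240)))
plan((.58,0,.30),-8)"
```

```text
(array([ 0.66051327, -0.00598248,  0.45055874]), array([-0.30884137,  0.01892046, -0.95121255]))
d [ 0.004  0.025 -0.019] turn [0.0001 0.0003 0.0019] F [ 0.1  -0.63  0.29] t 2.2833 tcp [0.58   0.0038 0.2972]
```

View pics/w1.png

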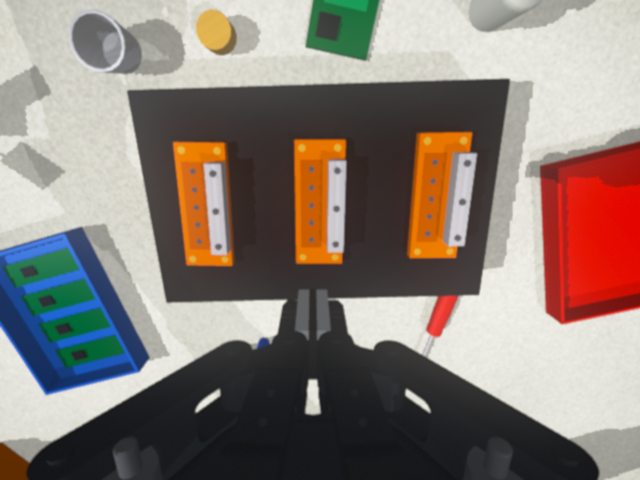

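The wrist view shows the three carriers at about (203,204), (321,201) and (442,195). Brass dots are visible at their corners and the bars are on the right (-y) sides. Next I'll measure the dots.

```bash
python3 - <<'E'
from h import *
f=dict(np.load('last_wrist.npz')); K=f['camera_matrix'];print(K[0,0])
H,S,V=cv2.split(cv2.cvtColor(f['pixels'],cv2.COLOR_RGB2HSV))
for c in sorted(blobs(f,'orange',2000),key=lambda c:c[:,0,0].mean()):
    hull=np.zeros(H.shape,np.uint8);cv2.fillPoly(hull,[cv2.convexHull(c)],1)
    m=((H>=18)&(H<=32)&(S>100)&(V>120)&(hull>0)).astype(np.uint8)
    n,_,st,ce=cv2.connectedComponentsWithStats(m)
    print('blob',np.round(cv2.minAreaRect(c)[0]))
    D=[]
    for i in range(1,n):
        if st[i,4]>=12: p=onz(f,ce[i],.087);D.append(p[:2]);print(np.round(ce[i],1),st[i,4],np.round(p,4))
    D=np.array(D)
for c in blobs(f,'orange',2000):
    P=np.array([onz(f,p[0].astype(float),.087)[:2] for p in c]).astype(np.float32)
    print([np.round(v,4) for v in cv2.minAreaRect(P)])
# granite height: black top-edge in scene & dots in scene/side - stereo check later
E
```

```text
330.3485765747435
blob [203. 203.]
[180.8 149.6] 50 [0.6619 0.1355 0.087 ]
[216.7 150.3] 49 [0.6562 0.0978 0.087 ]
[192.2 258.6] 32 [0.5391 0.1536 0.087 ]
[224.4 259.1] 29 [0.5336 0.116  0.087 ]
blob [320. 202.]
[301.4 147.7] 55 [0.6471 0.0081 0.087 ]
[337.3 147.3] 47 [ 0.6426 -0.0296  0.087 ]
[302.4 256.6] 33 [0.5247 0.0244 0.087 ]
[334.6 256.7] 31 [ 0.5198 -0.0133  0.087 ]
blob [439. 194.]
[427.  140.6] 48 [ 0.637 -0.124  0.087]
[463. 140.] 41 [ 0.6327 -0.1615  0.087 ]
[416.9 251.4] 36 [ 0.5139 -0.1093  0.087 ]
[449.4 251. ] 34 [ 0.5094 -0.147   0.087 ]
[array([0.5978, 0.1245]), array([0.0577, 0.1423]), np.float64(81.5458)]
[array([ 0.5832, -0.0026]), array([0.0564, 0.1417]), np.float64(82.3118)]
[array([ 0.5737, -0.1338]), array([0.0594, 0.1422]), np.float64(83.2139)]
```

```bash
python3 -c "
from h import *
plan((.648,.0085,.107),-7.6)"
```

```text
d [ 0.447 -0.092  1.267] turn [ 0.0001  0.0003 -0.0003] F [ 0.1  -0.63  0.29] t 2.2833 tcp [0.58   0.0038 0.2972]
```

Request:
send_rows(
  deltas=[
    [0, 0.447, -0.092, 0.27, 0, 0, 0],
    [0, 0.447, -0.092, 0.5, 0, 0, 0],
    [0, 0.447, -0.092, 0.7, 0, 0, 0],
    [0, 0.447, -0.092, 0.9, 0, 0, 0],
  ],
)

```text
clock: 2.62
tcp_pos: [0.6493, 0.0054, 0.1607]
orientation: [3.133, -0.217, 0.001]
contact_force: [0.1, -0.7, -0.5]
grip_width: 0.0003
```

Request:
send_rows(
  deltas=[
    [0, 0, 0, 0.2, 0, 0, 0],
    [0, 0, 0, 0.32, 0, 0, 0],
    [0, 0, 0, 0.367, 0, 0, 0],
    [0, 0, 0, 0.367, 0, 0, 0],
    [0, 0, 0, 0.367, 0, 0, 0],
    [0, 0, 0, 0.367, 0, 0, 0],
  ],
)

```text
clock: 3.12
tcp_pos: [0.6495, 0.0078, 0.1098]
orientation: [-3.134, 0.214, -0.005]
contact_force: [-0.4, 0.2, -0.1]
grip_width: -0.0002
```

```bash
python3 -c "
from h import *
plan((.648,.0085,.1),-7.6)"
```

```text
d [-0.01  -0.003  0.065] turn [-0.0001 -0.001  -0.0011] F [-0.44  0.24 -0.12] t 3.1167 tcp [0.6495 0.0078 0.1098]
```

Request:
send_rows(
  deltas=[
    [0, 0, 0, 0.006, 0, 0, 0],
    [0, 0, 0, 0.012, 0, 0, 0],
    [0, 0, 0, 0.018, 0, 0, 0],
    [0, 0, 0, 0.024, 0, 0, 0],
    [0, 0, 0, 0.027, 0, 0, 0],
    [0, 0, 0, 0.027, 0, 0, 0],
  ],
)

```text
clock: 3.62
tcp_pos: [0.6482, 0.0086, 0.1036]
orientation: [3.134, -0.212, -0.0]
contact_force: [0.0, 0.6, -0.0]
grip_width: -0.0001
```

Request:
send_rows(
  deltas=[
    [0, 0, 0, 0.003, 0, 0, 0],
    [0, 0, 0, 0.006, 0, 0, 0],
    [0, 0, 0, 0.008, 0, 0, 0],
    [0, 0, 0, 0.01, 0, 0, 0],
    [0, 0, 0, 0.01, 0, 0, 0],
  ],
)

```text
clock: 4.03
tcp_pos: [0.6482, 0.0086, 0.1021]
orientation: [3.134, -0.212, -0.0]
contact_force: [0.5, 0.0, 0.8]
grip_width: -0.0002
```

Request:
send_rows(
  deltas=[
    [0, 0, 0, 0.002, 0, 0, 0],
    [0, 0, 0, 0.004, 0, 0, 0],
    [0, 0, 0, 0.006, 0, 0, 0],
    [0, 0, 0, 0.008, 0, 0, 0],
    [0, 0, 0, 0.01, 0, 0, 0],
    [0, 0, 0, 0.01, 0, 0, 0],
  ],
)

```text
clock: 4.53
tcp_pos: [0.6482, 0.0086, 0.1006]
orientation: [3.134, -0.212, -0.0]
contact_force: [-0.0, -1.1, -0.2]
grip_width: 0.0003
```

Request:
send_rows(
  deltas=[
    [0, 0, 0, 0.002, 0, 0, 0],
    [0, 0, 0, 0.004, 0, 0, 0],
    [0, 0, 0, 0.006, 0, 0, 0],
    [0, 0, 0, 0.008, 0, 0, 0],
    [0, 0, 0, 0.01, 0, 0, 0],
    [0, 0, 0, 0.01, 0, 0, 0],
  ],
)

```text
clock: 5.03
tcp_pos: [0.6482, 0.0086, 0.0991]
orientation: [3.134, -0.212, -0.0]
contact_force: [0.3, 0.2, -0.9]
grip_width: -0.0005
```

Request:
send_rows(
  deltas=[
    [0, 0, 0, 0.002, 0, 0, 0],
    [0, 0, 0, 0.004, 0, 0, 0],
    [0, 0, 0, 0.006, 0, 0, 0],
    [0, 0, 0, 0.008, 0, 0, 0],
    [0, 0, 0, 0.01, 0, 0, 0],
    [0, 0, 0, 0.01, 0, 0, 0],
  ],
)

```text
clock: 5.53
tcp_pos: [0.6482, 0.0086, 0.0976]
orientation: [3.134, -0.212, -0.0]
contact_force: [0.2, 0.6, -0.3]
grip_width: -0.0001
```

Request:
send_rows(
  deltas=[
    [0, 0, 0, 0.002, 0, 0, 0],
    [0, 0, 0, 0.004, 0, 0, 0],
    [0, 0, 0, 0.006, 0, 0, 0],
    [0, 0, 0, 0.008, 0, 0, 0],
    [0, 0, 0, 0.008, 0, 0, 0],
  ],
)

```text
clock: 5.95
tcp_pos: [0.6482, 0.0086, 0.0964]
orientation: [3.134, -0.212, -0.0]
contact_force: [-0.0, 0.0, 0.5]
grip_width: -0.0
```

Request:
send_rows(
  deltas=[
    [0, 0, 0, 0.002, 0, 0, 0],
    [0, 0, 0, 0.004, 0, 0, 0],
    [0, 0, 0, 0.006, 0, 0, 0],
    [0, 0, 0, 0.008, 0, 0, 0],
    [0, 0, 0, 0.008, 0, 0, 0],
  ],
)

```text
clock: 6.37
tcp_pos: [0.6482, 0.0086, 0.0952]
orientation: [3.134, -0.212, -0.0]
contact_force: [-0.0, -0.2, 0.3]
grip_width: -0.0
```

Request:
send_rows(
  deltas=[
    [0, 0, 0, 0.002, 0, 0, 0],
    [0, 0, 0, 0.004, 0, 0, 0],
    [0, 0, 0, 0.006, 0, 0, 0],
    [0, 0, 0, 0.008, 0, 0, 0],
    [0, 0, 0, 0.008, 0, 0, 0],
  ],
)

```text
clock: 6.78
tcp_pos: [0.6482, 0.0086, 0.094]
orientation: [3.134, -0.212, -0.0]
contact_force: [-0.0, -0.3, -0.3]
grip_width: 0.0001
```

Request:
send_rows(
  deltas=[
    [0, 0, 0, 0.0015, 0, 0, 0],
    [0, 0, 0, 0.003, 0, 0, 0],
    [0, 0, 0, 0.0045, 0, 0, 0],
    [0, 0, 0, 0.006, 0, 0, 0],
    [0, 0, 0, 0.006, 0, 0, 0],
  ],
)

```text
clock: 7.2
tcp_pos: [0.6482, 0.0086, 0.0931]
orientation: [3.134, -0.212, -0.0]
contact_force: [0.3, -0.4, 1.1]
grip_width: -0.0001
```

```bash
python3 -c "
from h import *
f=grab('side')
g=f['pixels'][200:320,190:390];cv2.imwrite('pics/d2.png',cv2.cvtColor(cv2.resize(g,None,fx=4,fy=4,interpolation=2),4))
plan((.648,.0085,.1),-7.6)"
```

```text
d [-0.001  0.001 -0.046] turn [ 0.      0.     -0.0008] F [ 0.08 -0.41 -0.8 ] t 7.25 tcp [0.6482 0.0086 0.0932]
```

View pics/d2.png

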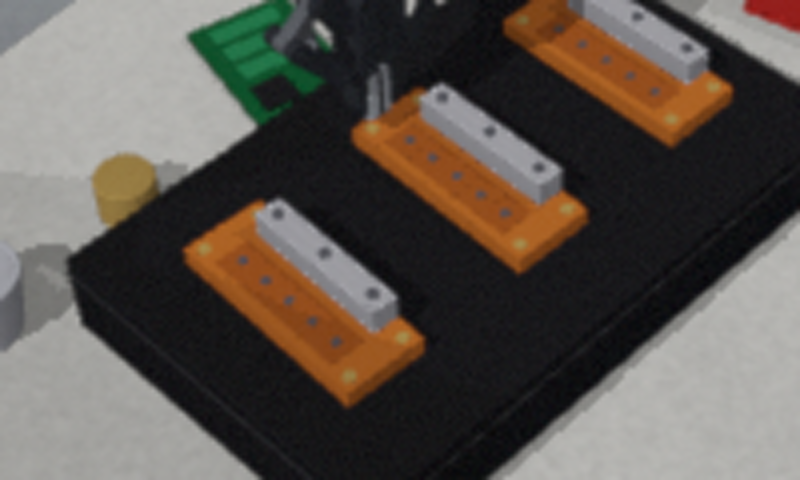

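The enlarged side view shows the closed fingertips (380,112) just above the front dot (372,128) of the middle carrier, either in contact or nearly so. I'll keep going in fine steps.

Request:
send_rows(
  deltas=[
    [0, 0, 0, 0.0015, 0, 0, 0],
    [0, 0, 0, 0.003, 0, 0, 0],
    [0, 0, 0, 0.0045, 0, 0, 0],
    [0, 0, 0, 0.006, 0, 0, 0],
    [0, 0, 0, 0.006, 0, 0, 0],
  ],
)

```text
clock: 7.67
tcp_pos: [0.6482, 0.0086, 0.0922]
orientation: [-3.134, 0.212, 0.0]
contact_force: [-0.4, 0.1, -1.1]
grip_width: -0.0001
```

Request:
send_rows(
  deltas=[
    [0, 0, 0, 0.0015, 0, 0, 0],
    [0, 0, 0, 0.003, 0, 0, 0],
    [0, 0, 0, 0.0045, 0, 0, 0],
    [0, 0, 0, 0.006, 0, 0, 0],
    [0, 0, 0, 0.006, 0, 0, 0],
  ],
)

```text
clock: 8.08
tcp_pos: [0.6482, 0.0086, 0.0914]
orientation: [3.134, -0.212, -0.0]
contact_force: [0.4, 0.6, -0.2]
grip_width: 0.0001
```

Request:
send_rows(
  deltas=[
    [0, 0, 0, 0.0015, 0, 0, 0],
    [0, 0, 0, 0.003, 0, 0, 0],
    [0, 0, 0, 0.0045, 0, 0, 0],
    [0, 0, 0, 0.006, 0, 0, 0],
    [0, 0, 0, 0.006, 0, 0, 0],
  ],
)

```text
clock: 8.5
tcp_pos: [0.6482, 0.0086, 0.0905]
orientation: [3.134, -0.212, -0.0]
contact_force: [-0.5, -0.0, -0.8]
grip_width: 0.0003
```

Request:
send_rows(
  deltas=[
    [0, 0, 0, 0.0015, 0, 0, 0],
    [0, 0, 0, 0.003, 0, 0, 0],
    [0, 0, 0, 0.0045, 0, 0, 0],
    [0, 0, 0, 0.006, 0, 0, 0],
    [0, 0, 0, 0.006, 0, 0, 0],
  ],
)

```text
clock: 8.92
tcp_pos: [0.6482, 0.0086, 0.0895]
orientation: [3.134, -0.212, -0.0]
contact_force: [-0.5, 0.4, 0.4]
grip_width: -0.0001
```

```bash
python3 - <<'E'
from h import *
w=dict(np.load('last_wrist.npz')); s=dict(np.load('last_side.npz'))
for a,b in (((192.2,258.6),(349,377)),((180.8,149.6),(205,249)),((302.4,256.6),(520,244)),((416.9,251.4),(672,119))):
    b=(b[0]/4+190-.375,b[1]/4+200-.375)
    c1,d1=ray(w,a);c2,d2=ray(s,b);d1/=np.linalg.norm(d1);d2/=np.linalg.norm(d2)
    x=np.linalg.lstsq(np.stack([d1,-d2],1),c2-c1,rcond=None)[0];p,q=c1+d1*x[0],c2+d2*x[1]
    print(np.round((p+q)/2,4),np.round(p-q,4))
f=grab('wrist','w2.png')
E
```

```text
[0.5384 0.154  0.0855] [0.0005 0.0005 0.    ]
[0.6614 0.1356 0.0857] [0.0009 0.0006 0.0002]
[0.524  0.0242 0.0856] [ 0.0005  0.0005 -0.0001]
[ 0.513  -0.1101  0.0853] [ 0.0002  0.0004 -0.0002]
```

View pics/w2.png

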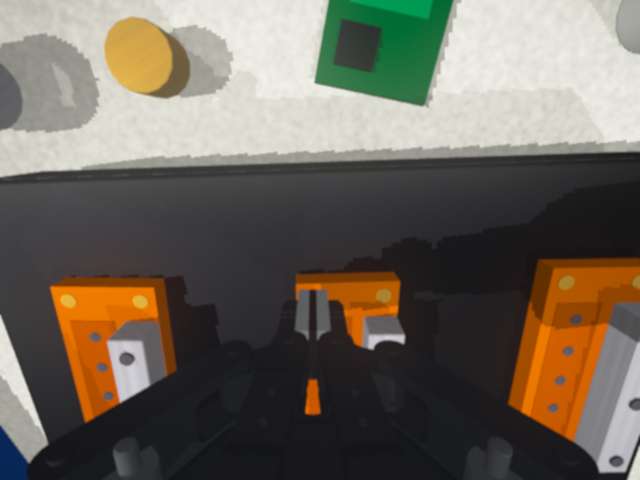

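```bash
python3 - <<'E'
from h import *
F=[]
s=grab('side')
for i in range(5): r.grab_frame('side') if i else 0; F.append(r.get_obs()['contact_force'])
print(np.round(F,2)); o=r.get_obs();p=o['tcp_pos'];print(p,o['grip_width'])
P=[p+[0,0,-.011],p,p+[0,0,.008]]
x0,y0=250,190
print(np.round((proj(s,P)-[x0,y0])*8,0)); 
w=dict(np.load('last_wrist.npz'));print(np.round(proj(w,P)))
g=s['pixels'][y0:y0+60,x0:x0+80]
cv2.imwrite('pics/d3.png',cv2.cvtColor(cv2.resize(g,None,fx=8,fy=8,interpolation=2),4))
E
```

```text
[[ 0.17  0.    0.64]
 [ 0.48  0.74 -0.09]
 [-0.08  0.29  0.76]
 [ 0.33  0.22  0.32]
 [ 0.58  0.15  0.17]]
[0.64824728 0.00860401 0.08960293] -1.6596171176003527e-06
[[257. 357.]
 [255. 331.]
 [253. 312.]]
[[309. 288.]
 [309. 297.]
 [309. 305.]]
```

View pics/d3.png

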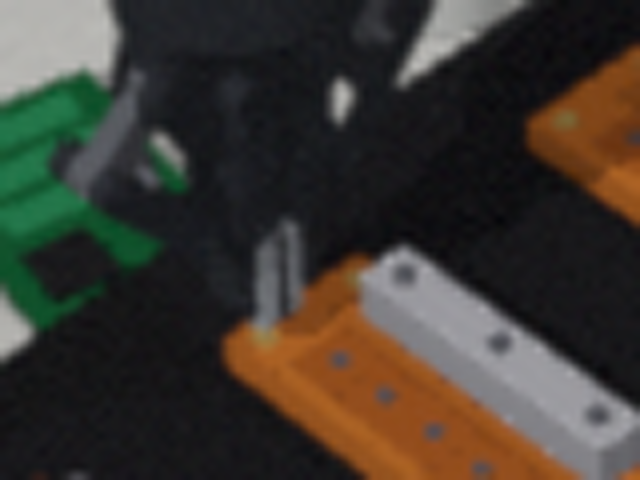

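The side crop shows the pad tips at (265,325) and still above the dot at (265,338), so the tips sit a bit shorter than the spec says. There is no contact yet, so I'll go on down.

Request:
send_rows(
  deltas=[
    [0, 0, 0, 0.0015, 0, 0, 0],
    [0, 0, 0, 0.003, 0, 0, 0],
    [0, 0, 0, 0.0045, 0, 0, 0],
    [0, 0, 0, 0.006, 0, 0, 0],
  ],
)

```text
clock: 9.55
tcp_pos: [0.6482, 0.0086, 0.0887]
orientation: [3.134, -0.212, -0.0]
contact_force: [0.2, -0.3, 0.5]
grip_width: 0.0005
```

Request:
send_rows(
  deltas=[
    [0, 0, 0, 0.0015, 0, 0, 0],
    [0, 0, 0, 0.003, 0, 0, 0],
    [0, 0, 0, 0.0045, 0, 0, 0],
    [0, 0, 0, 0.006, 0, 0, 0],
  ],
)

```text
clock: 9.88
tcp_pos: [0.6482, 0.0086, 0.0877]
orientation: [3.134, -0.212, -0.0]
contact_force: [-0.0, -0.2, -0.2]
grip_width: 0.0001
```

Request:
send_rows(
  deltas=[
    [0, 0, 0, 0.0015, 0, 0, 0],
    [0, 0, 0, 0.003, 0, 0, 0],
    [0, 0, 0, 0.0045, 0, 0, 0],
    [0, 0, 0, 0.006, 0, 0, 0],
  ],
)

```text
clock: 10.22
tcp_pos: [0.6483, 0.0086, 0.0869]
orientation: [-3.134, 0.212, -0.0]
contact_force: [0.3, 0.5, 0.9]
grip_width: 0.0
```

Request:
send_rows(
  deltas=[
    [0, 0, 0, 0.0015, 0, 0, 0],
    [0, 0, 0, 0.003, 0, 0, 0],
    [0, 0, 0, 0.0045, 0, 0, 0],
    [0, 0, 0, 0.006, 0, 0, 0],
  ],
)

```text
clock: 10.55
tcp_pos: [0.6482, 0.0086, 0.086]
orientation: [3.134, -0.212, 0.0]
contact_force: [0.9, -0.2, -0.3]
grip_width: 0.0
```

Request:
send_rows(
  deltas=[
    [0, 0, 0, 0.0015, 0, 0, 0],
    [0, 0, 0, 0.003, 0, 0, 0],
    [0, 0, 0, 0.0045, 0, 0, 0],
    [0, 0, 0, 0.006, 0, 0, 0],
  ],
)

```text
clock: 10.88
tcp_pos: [0.6482, 0.0086, 0.0851]
orientation: [3.134, -0.212, 0.0]
contact_force: [0.6, -1.1, 0.0]
grip_width: 0.0001
```

```bash
python3 - <<'E'
from h import *
s=grab('side');c=grab('scene')
g=cv2.resize(s['pixels'][200:260,250:300],None,fx=8,fy=8,interpolation=2)
k=cv2.resize(c['pixels'][210:270,300:350],None,fx=8,fy=8,interpolation=2)
cv2.imwrite('pics/e1.png',cv2.cvtColor(np.hstack([g,k]),4))
p=r.get_obs()['tcp_pos'];P=[p+[0,0,-.011],p,p+[0,0,.008]]
print((proj(s,P)-[250,200])*8,(proj(c,P)-[300,210])*8+[400,0])
E
```

```text
[[257.50730855 287.754256  ]
 [255.68160467 261.8856089 ]
 [254.33857284 242.85600787]] [[583.49668085 431.85589679]
 [583.41683921 405.1447487 ]
 [583.3579523  385.44403972]]
```

View pics/e1.png

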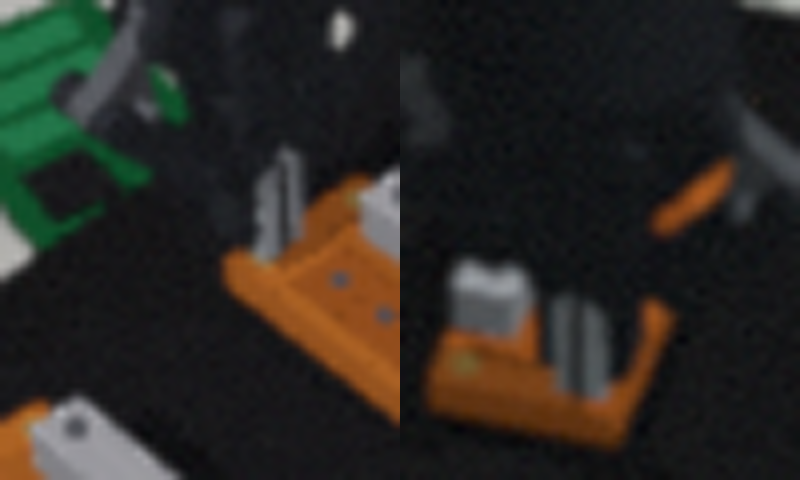

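The fingertips, at (262,255) in the left crop and (583,398) in the right, are now practically at the dot. The closed tips are therefore about level with the TCP. Contact should come in the next millimetre or so.

Request:
send_rows(
  deltas=[
    [0, 0, 0, 0.0015, 0, 0, 0],
    [0, 0, 0, 0.003, 0, 0, 0],
    [0, 0, 0, 0.0045, 0, 0, 0],
    [0, 0, 0, 0.0045, 0, 0, 0],
  ],
)

```text
clock: 11.32
tcp_pos: [0.6482, 0.0086, 0.0844]
orientation: [-3.134, 0.212, 0.0]
contact_force: [-0.1, -0.2, -0.5]
grip_width: 0.0002
```

Request:
send_rows(
  deltas=[
    [0, 0, 0, 0.0015, 0, 0, 0],
    [0, 0, 0, 0.003, 0, 0, 0],
    [0, 0, 0, 0.0045, 0, 0, 0],
    [0, 0, 0, 0.0045, 0, 0, 0],
  ],
)

```text
clock: 11.65
tcp_pos: [0.6482, 0.0086, 0.0837]
orientation: [3.134, -0.212, -0.0]
contact_force: [-0.8, -0.1, 0.4]
grip_width: 0.0001
```

Request:
send_rows(
  deltas=[
    [0, 0, 0, 0.0015, 0, 0, 0],
    [0, 0, 0, 0.003, 0, 0, 0],
    [0, 0, 0, 0.0045, 0, 0, 0],
    [0, 0, 0, 0.0045, 0, 0, 0],
  ],
)

```text
clock: 11.98
tcp_pos: [0.6482, 0.0086, 0.083]
orientation: [3.134, -0.212, -0.0]
contact_force: [0.0, -0.2, 0.1]
grip_width: 0.0002
```

Request:
send_rows(
  deltas=[
    [0, 0, 0, 0.0015, 0, 0, 0],
    [0, 0, 0, 0.003, 0, 0, 0],
    [0, 0, 0, 0.0045, 0, 0, 0],
    [0, 0, 0, 0.0045, 0, 0, 0],
  ],
)

```text
clock: 12.32
tcp_pos: [0.6482, 0.0086, 0.0823]
orientation: [-3.134, 0.212, 0.0]
contact_force: [0.5, 0.2, 0.4]
grip_width: 0.0002
```

Request:
send_rows(
  deltas=[
    [0, 0, 0, 0.0015, 0, 0, 0],
    [0, 0, 0, 0.003, 0, 0, 0],
    [0, 0, 0, 0.0045, 0, 0, 0],
    [0, 0, 0, 0.006, 0, 0, 0],
    [0, 0, 0, 0.006, 0, 0, 0],
  ],
)

```text
clock: 12.73
tcp_pos: [0.6482, 0.0086, 0.0815]
orientation: [3.134, -0.212, -0.0]
contact_force: [-0.3, -0.5, 0.0]
grip_width: -0.0
```

```bash
python3 - <<'E'
from h import *
b=cv2.imread('pics/d1.png').astype(float); 
s=grab('side')
F=[]
for i in range(6): F.append(np.r_[r.get_obs()['contact_force'],r.get_obs()['moment']]); s=grab('side')
print(np.round(np.mean(F,0),2),np.round(np.std(F,0),2)); n=cv2.cvtColor(s['pixels'],4).astype(float)
# subpixel shifts of carrier patches by phase correlation on dots
for nm,(x,y) in dict(Aback=(277,294),Afront=(241,262),Bfar=(320,261),Bbar=(331,252),Cn=(358,230),bolt=(312,240)).items():
    a=cv2.cvtColor(b[y-9:y+10,x-9:x+10].astype(np.float32),6);c=cv2.cvtColor(n[y-9:y+10,x-9:x+10].astype(np.float32),6)
    print(nm,np.round(cv2.phaseCorrelate(a,c,cv2.createHanningWindow((19,19),cv2.CV_32F)),2),round(float(abs(a-c).mean()),1))
g=cv2.resize(s['pixels'][205:250,260:320],None,fx=10,fy=10,interpolation=2)
cv2.imwrite('pics/e2.png',cv2.cvtColor(g,4))
E
```

```text
[-0.01  0.1   0.08  0.01 -0.    0.02] [0.69 0.52 0.35 0.02 0.02 0.03]Traceback (most recent call last):
  File "<stdin>", line 10, in <module>
    return _wrapfunc(a, 'round', decimals=decimals, out=out)
    return _wrapit(obj, method, *args, **kwds)
    conv = _array_converter(obj)
ValueError: setting an array element with a sequence. The requested array has an inhomogeneous shape after 1 dimensions. The detected shape was (2,) + inhomogeneous part.
```

Request:
send_rows(
  deltas=[
    [0, 0, 0, 0.0015, 0, 0, 0],
    [0, 0, 0, 0.003, 0, 0, 0],
    [0, 0, 0, 0.0045, 0, 0, 0],
    [0, 0, 0, 0.006, 0, 0, 0],
    [0, 0, 0, 0.006, 0, 0, 0],
  ],
)

```text
clock: 13.5
tcp_pos: [0.6482, 0.0086, 0.0805]
orientation: [3.134, -0.212, -0.0]
contact_force: [-0.2, 1.0, -0.4]
grip_width: -0.0
```

```bash
python3 - <<'E'
from h import *
s=grab('side');c=grab('scene')
g=cv2.resize(s['pixels'][210:250,265:305],None,fx=10,fy=10,interpolation=2)
k=cv2.resize(c['pixels'][230:270,305:345],None,fx=10,fy=10,interpolation=2)
cv2.imwrite('pics/e2.png',cv2.cvtColor(np.hstack([g,k]),4))
p=r.get_obs()['tcp_pos'];P=[p+[0,0,-.011],p,p+[0,0,.008],[.6465,.008,.0855]]
print((proj(s,P)-[265,210])*10,(proj(c,P)-[305,230])*10+[400,0])
E
```

```text
[[172.79053393 272.61605164]
 [170.52056268 240.45304988]
 [168.85076862 216.79390034]
 [176.6442774  227.82187502]] [[579.26905874 353.32721472]
 [579.1687594  320.15732244]
 [579.09478739 295.69411557]
 [578.11020571 299.06803665]]
```

View pics/e2.png

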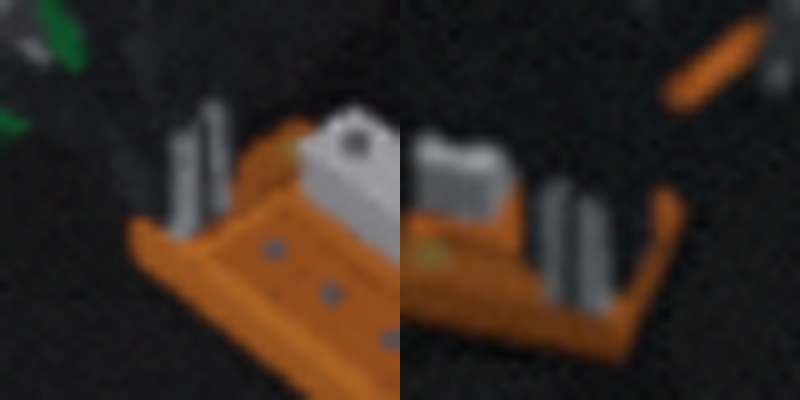

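Tips at (180,237) in the left crop and (580,310) in the right, right by the slab surface, but the averaged force is still zero. I'll continue in steps under a millimetre.

Request:
send_rows(
  deltas=[
    [0, 0, 0, 0.0015, 0, 0, 0],
    [0, 0, 0, 0.003, 0, 0, 0],
    [0, 0, 0, 0.0045, 0, 0, 0],
    [0, 0, 0, 0.006, 0, 0, 0],
    [0, 0, 0, 0.006, 0, 0, 0],
  ],
)

```text
clock: 14.02
tcp_pos: [0.6482, 0.0086, 0.0796]
orientation: [3.134, -0.212, -0.0]
contact_force: [-0.5, 0.5, 0.2]
grip_width: -0.0004
```

Request:
send_rows(
  deltas=[
    [0, 0, 0, 0.0015, 0, 0, 0],
    [0, 0, 0, 0.003, 0, 0, 0],
    [0, 0, 0, 0.0045, 0, 0, 0],
    [0, 0, 0, 0.006, 0, 0, 0],
    [0, 0, 0, 0.006, 0, 0, 0],
  ],
)

```text
clock: 14.43
tcp_pos: [0.6482, 0.0086, 0.0787]
orientation: [3.134, -0.212, -0.0]
contact_force: [0.1, -0.1, -0.7]
grip_width: 0.0001
```

Request:
send_rows(
  deltas=[
    [0, 0, 0, 0.0015, 0, 0, 0],
    [0, 0, 0, 0.003, 0, 0, 0],
    [0, 0, 0, 0.0045, 0, 0, 0],
    [0, 0, 0, 0.006, 0, 0, 0],
    [0, 0, 0, 0.006, 0, 0, 0],
  ],
)

```text
clock: 14.85
tcp_pos: [0.6484, 0.0087, 0.078]
orientation: [-3.134, 0.212, -0.0]
contact_force: [-1.0, 0.7, 0.8]
grip_width: -0.0001
```

Request:
send_rows(
  deltas=[
    [0, 0, 0, 0.0015, 0, 0, 0],
    [0, 0, 0, 0.003, 0, 0, 0],
    [0, 0, 0, 0.004, 0, 0, 0],
    [0, 0, 0, 0.004, 0, 0, 0],
  ],
)

```text
clock: 15.18
tcp_pos: [0.6484, 0.0088, 0.0774]
orientation: [-3.134, 0.212, -0.001]
contact_force: [-0.0, 0.3, 1.7]
grip_width: -0.0001
```

Request:
send_rows(
  deltas=[
    [0, 0, 0, 0.0015, 0, 0, 0],
    [0, 0, 0, 0.003, 0, 0, 0],
    [0, 0, 0, 0.004, 0, 0, 0],
    [0, 0, 0, 0.004, 0, 0, 0],
  ],
)

```text
clock: 15.52
tcp_pos: [0.6485, 0.0089, 0.0768]
orientation: [-3.134, 0.212, -0.001]
contact_force: [0.8, 1.8, 1.7]
grip_width: -0.0001
```

```bash
cat >> h.py <<'E'
def favg(n=4):
    F=[]
    for i in range(n): r.grab_frame('side'); F.append(r.get_obs()['contact_force'][2])
    o=r.get_obs(); print('Fz',np.round(np.mean(F),2),'tcp',np.round(o['tcp_pos'],4),'t',o['clock'])
E
python3 -c "
from h import *
favg()"
```

```text
Fz 1.84 tcp [0.6484 0.0087 0.0768] t 15.7167
```

Force stays at about 1.8 N while the finger sinks 0.6 mm, so this is probably the loose corner. I'll keep following it down.

Request:
send_rows(
  deltas=[
    [0, 0, 0, 0.0015, 0, 0, 0],
    [0, 0, 0, 0.003, 0, 0, 0],
    [0, 0, 0, 0.0045, 0, 0, 0],
    [0, 0, 0, 0.006, 0, 0, 0],
    [0, 0, 0, 0.006, 0, 0, 0],
  ],
)

```text
clock: 16.13
tcp_pos: [0.6484, 0.0088, 0.076]
orientation: [-3.134, 0.212, -0.001]
contact_force: [0.7, 2.3, 4.5]
grip_width: -0.0002
```

```bash
python3 -c "
from h import *
favg()"
```

```text
Fz 4.29 tcp [0.6485 0.0088 0.076 ] t 16.3333
```

```bash
python3 - <<'E'
from h import *
for n,b in(('side','pics/d1.png'),('scene','pics/s1.png')):
    s=grab(n); b=cv2.imread(b)
    for nm,P in dict(B_opp=(.5195,-.0135,.0855),B_yback=(.524,.0242,.0855),A_opp=(.533,.116,.0855),A_yb=(.538,.154,.0855),C_opp=(.509,-.147,.0855),C_yb=(.513,-.11,.0855)).items():
        x,y=np.round(proj(s,P)[0]).astype(int);k=8
        a,c=[cv2.cvtColor(i,6)[y-k:y+k+1,x-k:x+k+1].astype(np.float32) for i in(b,cv2.cvtColor(s['pixels'],4))]
        d,q=cv2.phaseCorrelate(a,c,cv2.createHanningWindow((17,17),cv2.CV_32F));print(n,nm,np.round(d,2),round(q,2),round(float(abs(a-c).mean()),1))
favg(2)
E
```

```text
side B_opp [-0.16  0.15] 0.81 7.6
side B_yback [-0.03 -0.3 ] 0.92 6.9
side A_opp [ 0.34 -0.54] 0.98 6.4
side A_yb [-0.22  0.17] 1.01 4.2
side C_opp [-0.05  0.18] 0.96 4.9
side C_yb [-0.07  0.04] 1.01 4.9
scene B_opp [2.82 0.78] 0.14 65.4
scene B_yback [ 1.59 -1.31] 0.78 40.9
scene A_opp [0.22 0.38] 0.93 5.0
scene A_yb [-0.01  0.17] 1.03 4.7
scene C_opp [-0.25  0.22] 0.99 6.2
scene C_yb [ 0.06 -0.11] 0.96 5.1
Fz 4.77 tcp [0.6484 0.0088 0.076 ] t 16.5333
```

Request:
send_rows(
  deltas=[
    [0, 0, 0, -0.003, 0, 0, 0],
    [0, 0, 0, -0.003, 0, 0, 0],
  ],
)

```text
clock: 16.7
tcp_pos: [0.6482, 0.0084, 0.0762]
orientation: [3.134, -0.212, -0.0]
contact_force: [1.9, 1.5, 2.6]
grip_width: 0.0002
```

```bash
python3 -c "
from h import *
favg(5)"
```

```text
Fz 3.05 tcp [0.6482 0.0084 0.0762] t 16.95
```

Request:
send_rows(
  deltas=[
    [0, 0, 0, -0.003, 0, 0, 0],
    [0, 0, 0, -0.003, 0, 0, 0],
  ],
)

```text
clock: 17.12
tcp_pos: [0.6481, 0.0083, 0.0766]
orientation: [3.134, -0.213, -0.0]
contact_force: [0.9, 1.9, 2.0]
grip_width: -0.0001
```

```bash
python3 -c "
from h import *
favg(5)"
```

```text
Fz 2.18 tcp [0.6481 0.0083 0.0766] t 17.3667
```

Request:
send_rows(
  deltas=[
    [0, 0, 0, -0.003, 0, 0, 0],
    [0, 0, 0, -0.003, 0, 0, 0],
  ],
)

```text
clock: 17.53
tcp_pos: [0.648, 0.0082, 0.077]
orientation: [3.134, -0.213, -0.001]
contact_force: [-0.1, 0.1, 2.0]
grip_width: -0.0
```

```bash
python3 -c "
from h import *
favg(5)"
```

```text
Fz 1.42 tcp [0.648  0.0082 0.077 ] t 17.7833
```

Request:
send_rows(
  deltas=[
    [0, 0, 0, -0.003, 0, 0, 0],
    [0, 0, 0, -0.003, 0, 0, 0],
  ],
)

```text
clock: 17.95
tcp_pos: [0.648, 0.0081, 0.0775]
orientation: [3.134, -0.213, -0.001]
contact_force: [0.6, -0.4, 1.0]
grip_width: 0.0005
```

```bash
python3 -c "
from h import *
favg(5)"
```

```text
Fz 1.4 tcp [0.648  0.0082 0.0775] t 18.2
```

Request:
send_rows(
  deltas=[
    [0, 0, 0, -0.004, 0, 0, 0],
    [0, 0, 0, -0.004, 0, 0, 0],
  ],
)

```text
clock: 18.37
tcp_pos: [0.648, 0.0085, 0.0782]
orientation: [3.134, -0.212, -0.001]
contact_force: [-0.2, -1.0, 0.5]
grip_width: 0.0001
```

```bash
python3 -c "
from h import *
favg(5)"
```

```text
Fz 1.02 tcp [0.6481 0.0086 0.0781] t 18.6167
```

Request:
send_rows(
  deltas=[
    [0, 0, 0, -0.004, 0, 0, 0],
    [0, 0, 0, -0.004, 0, 0, 0],
  ],
)

```text
clock: 18.78
tcp_pos: [0.6483, 0.0089, 0.0788]
orientation: [-3.134, 0.212, -0.0]
contact_force: [-0.2, 0.0, -0.9]
grip_width: 0.0003
```

```bash
python3 -c "
from h import *
favg(5)"
```

```text
Fz -0.14 tcp [0.6482 0.0088 0.0787] t 19.0333
```

Request:
send_rows(
  deltas=[
    [0, 0, 0, -0.07, 0, 0, 0],
    [0, -0.28, 0, -0.07, 0, 0, 0],
    [0, -0.55, 0, -0.07, 0, 0, 0],
    [0, -0.827, 0, -0.07, 0, 0, 0],
    [0, -0.827, 0, -0.04, 0, 0, 0],
    [0, -0.827, 0, -0.02, 0, 0, 0],
    [0, -0.827, 0, -0.006, 0, 0, 0],
    [0, -0.827, 0, -0.003, 0, 0, 0],
    [0, -0.827, 0, 0, 0, 0, 0],
    [0, -0.827, 0, 0.002, 0, 0, 0],
    [0, -0.827, 0, 0.004, 0, 0, 0],
    [0, -0.827, 0, 0.004, 0, 0, 0],
  ],
)

```text
clock: 20.03
tcp_pos: [0.5258, 0.0253, 0.0781]
orientation: [-3.134, 0.213, -0.0]
contact_force: [0.0, -0.2, -0.4]
grip_width: -0.0001
```

```bash
python3 -c "
from h import *
favg(5)"
```

```text
Fz 0.23 tcp [0.5254 0.0253 0.0782] t 20.2833
```

Request:
send_rows(
  deltas=[
    [0, 0, 0, 0.002, 0, 0, 0],
    [0, 0, 0, 0.004, 0, 0, 0],
    [0, 0, 0, 0.004, 0, 0, 0],
  ],
)

```text
clock: 20.53
tcp_pos: [0.5253, 0.0253, 0.0776]
orientation: [3.134, -0.212, 0.0]
contact_force: [0.7, -0.4, 0.1]
grip_width: -0.0004
```

```bash
python3 -c "
from h import *
favg(5)"
```

```text
Fz 0.14 tcp [0.5253 0.0253 0.0776] t 20.7833
```

Request:
send_rows(
  deltas=[
    [0, 0, 0, 0.002, 0, 0, 0],
    [0, 0, 0, 0.004, 0, 0, 0],
    [0, 0, 0, 0.004, 0, 0, 0],
  ],
)

```text
clock: 21.03
tcp_pos: [0.5253, 0.0253, 0.0769]
orientation: [3.134, -0.212, -0.0]
contact_force: [0.0, -0.5, 0.3]
grip_width: 0.0002
```

```bash
python3 -c "
from h import *
favg(5)"
```

```text
Fz 0.03 tcp [0.5253 0.0253 0.077 ] t 21.2833
```

Request:
send_rows(
  deltas=[
    [0, 0, 0, -0.07, 0, 0, 0],
    [0, 0.28, 0, -0.07, 0, 0, 0],
    [0, 0.55, 0, -0.07, 0, 0, 0],
    [0, 0.827, 0, -0.07, 0, 0, 0],
    [0, 0.827, 0, -0.04, 0, 0, 0],
    [0, 0.827, 0, -0.018, 0, 0, 0],
    [0, 0.827, 0, -0.013, 0, 0, 0],
    [0, 0.827, 0, -0.01, 0, 0, 0],
    [0, 0.827, 0, -0.007, 0, 0, 0],
    [0, 0.827, 0, -0.005, 0, 0, 0],
    [0, 0.827, 0, -0.003, 0, 0, 0],
    [0, 0.827, 0, -0.001, 0, 0, 0],
    [0, 0.827, 0, 0.001, 0, 0, 0],
    [0, 0.827, 0, 0.003, 0, 0, 0],
    [0, 0.827, 0, 0.005, 0, 0, 0],
    [0, 0.827, 0, 0.007, 0, 0, 0],
    [0, 0.827, 0, 0.007, 0, 0, 0],
  ],
)

```text
clock: 22.7
tcp_pos: [0.6483, 0.009, 0.0761]
orientation: [-3.134, 0.212, -0.0]
contact_force: [-1.4, 0.9, 3.0]
grip_width: 0.0002
```

```bash
python3 -c "
from h import *
favg(5)"
```

```text
Fz 3.05 tcp [0.6483 0.009  0.0761] t 22.95
```

Request:
send_rows(
  deltas=[
    [0, 0, 0, 0.002, 0, 0, 0],
    [0, 0, 0, 0.003, 0, 0, 0],
    [0, 0, 0, 0.003, 0, 0, 0],
  ],
)

```text
clock: 23.2
tcp_pos: [0.6484, 0.009, 0.076]
orientation: [-3.134, 0.212, -0.001]
contact_force: [-2.6, 3.2, 6.1]
grip_width: 0.0001
```

```bash
python3 -c "
from h import *
favg(5)"
```

```text
Fz 6.03 tcp [0.6484 0.0091 0.076 ] t 23.45
```

The corner gave way for about 2 mm at 1–1.8 N and then turned stiff. The same carrier's back corner showed no contact at that height. So this is the loose corner, and I'll hold it down.

Request:
send_rows(
  deltas=[
    [0, 0, 0, 0.001, 0, 0, 0],
    [0, 0, 0, 0.001, 0, 0, 0],
    [0, 0, 0, 0.001, 0, 0, 0],
    [0, 0, 0, 0.001, 0, 0, 0],
    [0, 0, 0, 0.001, 0, 0, 0],
    [0, 0, 0, 0.001, 0, 0, 0],
    [0, 0, 0, 0.001, 0, 0, 0],
    [0, 0, 0, 0.001, 0, 0, 0],
    [0, 0, 0, 0.001, 0, 0, 0],
    [0, 0, 0, 0.001, 0, 0, 0],
    [0, 0, 0, 0.001, 0, 0, 0],
    [0, 0, 0, 0.001, 0, 0, 0],
    [0, 0, 0, 0.001, 0, 0, 0],
    [0, 0, 0, 0.001, 0, 0, 0],
  ],
)

```text
clock: 24.62
tcp_pos: [0.6484, 0.0091, 0.0759]
orientation: [-3.134, 0.212, -0.001]
contact_force: [-2.1, 2.8, 6.6]
grip_width: 0.0002
```

```bash
python3 - <<'E'
from h import *
s=grab('side');b=cv2.imread('pics/d1.png')
for nm,P in dict(B_opp=(.5195,-.0135,.0855),B_bar=(.533,-.012,.1035),A_bar=(.546,.117,.1035)).items():
        x,y=np.round(proj(s,P)[0]).astype(int);k=8
        a,c=[cv2.cvtColor(i,6)[y-k:y+k+1,x-k:x+k+1].astype(np.float32) for i in(b,cv2.cvtColor(s['pixels'],4))]
        d,q=cv2.phaseCorrelate(a,c,cv2.createHanningWindow((17,17),cv2.CV_32F));print(nm,np.round(d,2),round(q,2),round(float(abs(a-c).mean()),1))
favg(4)
E
```

```text
B_opp [-0.05 -0.18] 0.91 7.5
B_bar [-0.37 -0.37] 0.98 8.0
A_bar [0.07 0.01] 0.87 6.1
Fz 6.97 tcp [0.6483 0.0091 0.0759] t 24.8667
```

The push is steady at 7 N. The far end of the bar has moved up in the side view while the neighbouring carrier has not, so the middle carrier is the twisted one. Next I go up and over its centre with the hand open.

Request:
send_rows(
  deltas=[
    [0, 0, 0, -0.01, 0, 0, 0],
    [0, 0, 0, -0.03, 0, 0, 0],
    [0, 0, 0, -0.2, 0, 0, 0],
    [0.85, -0.2, 0.07, -0.4, 0, 0, 0],
    [0.85, -0.419, 0.135, -0.5, 0, 0, 0],
    [0.85, -0.419, 0.135, -0.4, 0, 0, 0],
    [0.85, -0.419, 0.135, -0.3, 0, 0, 0],
    [0.85, -0.419, 0.135, -0.2, 0, 0, 0],
    [0.85, -0.419, 0.135, -0.2, 0, 0, 0],
    [0.85, -0.419, 0.135, -0.2, 0, 0, 0],
  ],
)

```text
clock: 25.7
tcp_pos: [0.5828, -0.0038, 0.1048]
orientation: [3.134, -0.213, -0.002]
contact_force: [0.3, 0.5, 0.3]
grip_width: 0.0725
```

```bash
python3 - <<'E'
from h import *
w=grab('wrist','w3.png');s=grab('side')
print(r.get_obs()['grip_width']);plan((.5832,-.0026,.061),-7.6)
g=cv2.resize(s['pixels'][180:280,240:380],None,fx=3.4,fy=4.8,interpolation=2)[:480]
cv2.imwrite('pics/e3.png',cv2.cvtColor(cv2.resize(np.hstack([w['pixels'][120:420,120:560],cv2.resize(s['pixels'][180:280,250:370],(360,300))]),None,fx=1,fy=1),4))
p=r.get_obs()['tcp_pos'];print((proj(s,[p+[0,0,-.011],p])-[250,180])*3+[440,0])
E
```

```text
0.07291940376730055
d [-0.005 -0.004  0.3  ] turn [ 0.     -0.0003 -0.0009] F [ 0.21  0.24 -0.46] t 25.8 tcp [ 0.5839 -0.0032  0.106 ]
[[608.65928365 177.04245728]
 [608.44518206 167.10276206]]
```

View pics/e3.png

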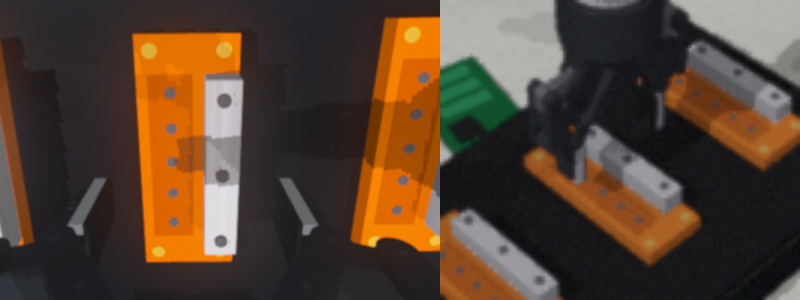

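The pads straddle the middle carrier symmetrically, with tips at (102,180) and (283,180) and the slab spanning 140–241. I'll descend now.

Request:
send_rows(
  deltas=[
    [0.85, -0.005, -0.004, 0.06, 0, 0, 0],
    [0.85, -0.005, -0.004, 0.12, 0, 0, 0],
    [0.85, -0.005, -0.004, 0.18, 0, 0, 0],
    [0.85, -0.005, -0.004, 0.22, 0, 0, 0],
    [0.85, -0.005, -0.004, 0.25, 0, 0, 0],
    [0.85, -0.005, -0.004, 0.27, 0, 0, 0],
    [0.85, -0.005, -0.004, 0.28, 0, 0, 0],
    [0.85, -0.005, -0.004, 0.29, 0, 0, 0],
    [0.85, -0.005, -0.004, 0.3, 0, 0, 0],
    [0.85, -0.005, -0.004, 0.3, 0, 0, 0],
    [0.85, -0.005, -0.004, 0.3, 0, 0, 0],
  ],
)

```text
clock: 26.72
tcp_pos: [0.5827, -0.0023, 0.0605]
orientation: [3.134, -0.212, 0.0]
contact_force: [0.1, -0.1, -0.6]
grip_width: 0.0726
```

```bash
python3 - <<'E'
from h import *
s=grab('side');c=grab('scene')
cv2.imwrite('pics/e4.png',cv2.cvtColor(np.hstack([cv2.resize(s['pixels'][190:290,260:360],(400,400),interpolation=2),cv2.resize(c['pixels'][195:275,285:365],(400,400),interpolation=2)]),4))
favg(3)
E
```

```text
Fz 0.2 tcp [ 0.5827 -0.0023  0.0605] t 26.9667
```

View pics/e4.png

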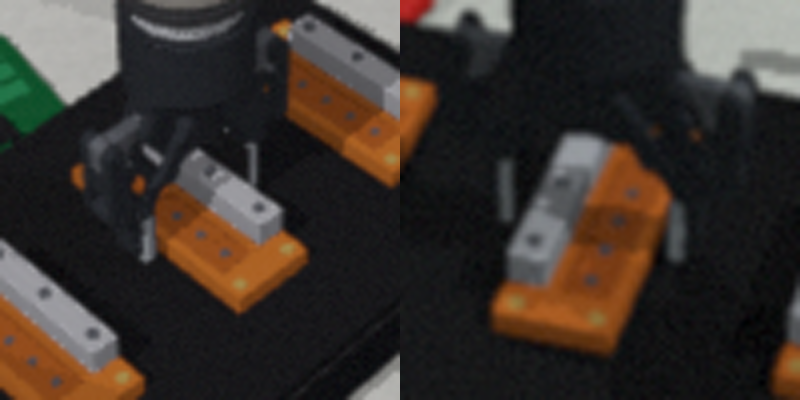

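Tips at (147,255) in the left crop and (677,255) in the right are beside the slab, low down, with no contact force. I'll close.

Request:
send_rows(
  deltas=[
    [0.78, 0, 0, 0, 0, 0, 0],
    [0.74, 0, 0, 0, 0, 0, 0],
    [0.7, 0, 0, 0, 0, 0, 0],
    [0.67, 0, 0, 0, 0, 0, 0],
    [0.64, 0, 0, 0, 0, 0, 0],
    [0.5, 0, 0, 0, 0, 0, 0],
    [0.3, 0, 0, 0, 0, 0, 0],
    [0.3, 0, 0, 0, 0, 0, 0],
    [0.3, 0, 0, 0, 0, 0, 0],
  ],
  squeeze=50,
)

```text
clock: 27.72
tcp_pos: [0.5828, -0.0019, 0.0608]
orientation: [-3.134, 0.212, -0.001]
contact_force: [-1.2, 2.1, 4.4]
grip_width: 0.0531
```

```bash
python3 -c "
from h import *
favg(3);print(r.get_obs()['grip_width'])"
```

```text
Fz 5.75 tcp [ 0.5828 -0.0019  0.0607] t 27.8667
0.052926516229656474
```

Request:
send_rows(
  deltas=[
    [0.3, 0, 0, -0.01, 0, 0, 0],
    [0.3, 0, 0, -0.03, 0, 0, 0],
    [0.3, 0, 0, -0.07, 0, 0, 0],
    [0.3, 0, 0, -0.15, 0, 0, 0],
    [0.3, 0, 0, -0.25, 0, 0, 0],
    [0.3, 0, 0, -0.35, 0, 0, 0],
    [0.3, 0, 0, -0.45, 0, 0, 0],
    [0.3, 0, 0, -0.55, 0, 0, 0],
    [0.3, 0, 0, -0.6, 0, 0, 0],
    [0.3, 0, 0, -0.6, 0, 0, 0],
    [0.3, 0, 0, -0.6, 0, 0, 0],
  ],
)

```text
clock: 28.78
tcp_pos: [0.5826, -0.0025, 0.1506]
orientation: [3.134, -0.213, 0.001]
contact_force: [-0.8, 0.2, -6.1]
grip_width: 0.0526
```

```bash
python3 - <<'E'
from h import *
favg(3);print(r.get_obs()['grip_width'])
w=grab('wrist');s=grab('side');c=grab('scene')
cv2.imwrite('pics/e5.png',cv2.cvtColor(np.hstack([cv2.resize(w['pixels'],(400,300)),cv2.resize(s['pixels'][130:280,250:450],(400,300))]),4))
# red tray rim corners from stored first frames
for n in('scene','side'):
    f=dict(np.load('last_%s.npz'%n))
    for k in blobs(f,'red',1000):
        print(n,cv2.approxPolyDP(cv2.convexHull(k),3,True).reshape(-1,2).tolist())
E
```

```text
Fz -5.11 tcp [ 0.5817 -0.0025  0.1493] t 28.9333
0.05275759027948335
scene [[227, 183], [228, 192], [209, 245], [149, 241], [147, 233], [174, 180]]
side [[377, 194], [402, 163], [476, 190], [455, 231], [376, 201]]
```

View pics/e5.png

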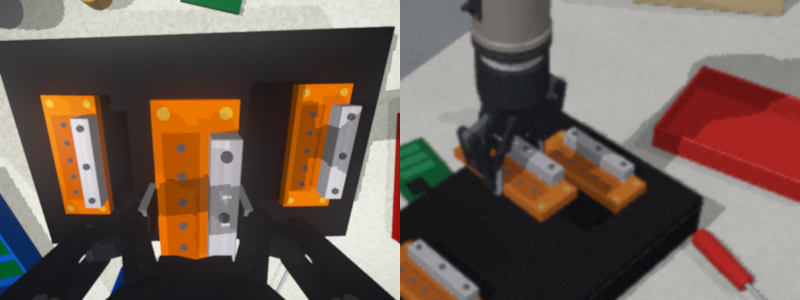

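The wrist view shows the carrier held level between the pads and the other two carriers unmoved. The side view confirms it is lifted clear. Next is the tray centre.

```bash
python3 - <<'E'
from h import *
f=dict(np.load('last_scene.npz'));s=dict(np.load('last_side.npz'))
A,B,C=[onz(f,p,.035) for p in((174,180),(147,232.5),(227.5,183))]
print(A,B,C,'len',np.linalg.norm(B-A),np.linalg.norm(C-A),'centre',(B+C)/2,'yaw',np.degrees(np.arctan2(*(B-A)[1::-1])))
P=[onz(s,p,.035) for p in((377,194),(402,163.5),(476,190))];print(np.round(P,3),'centre',(P[0]+P[2])/2)
plan(((B+C)/2*[1,1,0]+[0,0,.15]),np.degrees(np.arctan2(*(B-A)[1::-1])))
E
```

```text
[ 0.37541851 -0.47947326  0.035     ] [ 0.59195266 -0.45459583  0.035     ] [ 0.36043867 -0.32323133  0.035     ] len 0.21795854008997917 0.1569583897433264 centre [ 0.47619566 -0.38891358  0.035     ] yaw 6.553927553446768
[[ 0.575 -0.297  0.035]
 [ 0.591 -0.453  0.035]
 [ 0.371 -0.476  0.035]] centre [ 0.47268593 -0.38647905  0.035     ]
d [-3.520e-01  2.649e+00 -2.000e-03] turn [ 0.      0.0005 -0.0794] F [ 0.07 -0.07 -5.32] t 29.0833 tcp [ 0.5821 -0.0024  0.1495]
```

Request:
send_rows(
  deltas=[
    [0.3, -0.01, 0.06, 0, 0, 0, 0],
    [0.3, -0.03, 0.18, 0, 0, 0, 0],
    [0.3, -0.05, 0.34, 0, 0, 0, 0],
    [0.3, -0.07, 0.52, 0, 0, 0, 0],
    [0.3, -0.095, 0.7, 0, 0, 0, 0],
    [0.3, -0.12, 0.88, 0, 0, 0, 0],
  ],
)

```text
clock: 29.58
tcp_pos: [0.5461, -0.1325, 0.1502]
orientation: [3.134, -0.212, -0.001]
contact_force: [0.6, 0.4, -4.8]
grip_width: 0.0527
```

Request:
send_rows(
  deltas=[
    [0.3, -0.02, 0.18, 0, 0, 0, 0],
    [0.3, -0.05, 0.36, 0, 0, 0, 0],
    [0.3, -0.07, 0.54, 0, 0, 0, 0],
    [0.3, -0.09, 0.72, 0, 0, 0, 0],
    [0.3, -0.12, 0.88, 0, 0, 0, 0],
  ],
)

```text
clock: 30.0
tcp_pos: [0.5102, -0.2617, 0.1502]
orientation: [3.134, -0.214, -0.0]
contact_force: [-0.1, -0.7, -5.0]
grip_width: 0.0524
```

Request:
send_rows(
  deltas=[
    [0.3, -0.02, 0.18, 0, 0, 0, -0.015],
    [0.3, -0.05, 0.36, 0, 0, 0, -0.03],
    [0.3, -0.07, 0.54, 0, 0, 0, -0.045],
    [0.3, -0.09, 0.72, 0, 0, 0, -0.06],
    [0.3, -0.11, 0.84, 0, 0, 0, -0.07],
    [0.3, -0.12, 0.88, 0, 0, 0, -0.076],
    [0.3, -0.12, 0.88, 0, 0, 0, -0.076],
    [0.3, -0.12, 0.88, 0, 0, 0, -0.076],
  ],
)

```text
clock: 30.67
tcp_pos: [0.4749, -0.3877, 0.15]
orientation: [-3.137, -0.16, 0.001]
contact_force: [0.4, 0.8, -6.0]
grip_width: 0.0529
```

```bash
python3 - <<'E'
from h import *
w=grab('wrist');favg(3);print(r.get_obs()['grip_width'])
plan((.474,-.388,.03),6)
q=dict(np.load('last_wrist.npz'))
for k,a in(('red',3000),('orange',2000)):
    for c in blobs(w,k,a): print(k,cv2.approxPolyDP(cv2.convexHull(c),5,True).reshape(-1,2).tolist())
cv2.imwrite('pics/w4.png',cv2.cvtColor(w['pixels'],4))
E
```

```text
Fz -5.06 tcp [ 0.4763 -0.3861  0.1504] t 30.8667
0.05274669047801309
d [-0.017  0.012  0.802] turn [-0.0002 -0.0001  0.0002] F [ 0.38  0.15 -5.03] t 30.8667 tcp [ 0.4763 -0.3861  0.1504]
red [[421, 83], [404, 308], [233, 303], [211, 87]]
orange [[381, 158], [381, 211], [330, 411], [258, 408], [239, 160]]
```

View pics/w4.png

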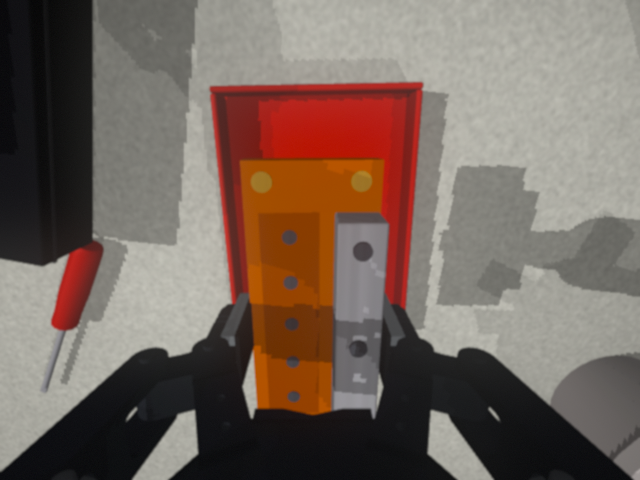

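The wrist view shows the carrier over the red tray, well centred and aligned (tray rim columns 211–421, slab 240–385). I'll lower it.

Request:
send_rows(
  deltas=[
    [0.3, -0.01, 0.01, 0.06, 0, 0, 0],
    [0.3, -0.01, 0.01, 0.16, 0, 0, 0],
    [0.3, -0.01, 0.01, 0.28, 0, 0, 0],
    [0.3, -0.01, 0.01, 0.4, 0, 0, 0],
    [0.3, -0.01, 0.01, 0.52, 0, 0, 0],
    [0.3, -0.01, 0.01, 0.63, 0, 0, 0],
    [0.3, -0.01, 0.01, 0.72, 0, 0, 0],
    [0.3, -0.01, 0.01, 0.79, 0, 0, 0],
    [0.3, -0.01, 0.01, 0.84, 0, 0, 0],
    [0.3, -0.01, 0.01, 0.87, 0, 0, 0],
    [0.3, -0.01, 0.01, 0.88, 0, 0, 0],
    [0.3, -0.01, 0.01, 0.88, 0, 0, 0],
  ],
)

```text
clock: 31.87
tcp_pos: [0.4746, -0.3892, 0.0185]
orientation: [3.137, 0.163, 0.0]
contact_force: [0.8, 0.1, -5.1]
grip_width: 0.0525
```

Request:
send_rows(
  deltas=[
    [0.3, 0, 0, 0.015, 0, 0, 0],
    [0.3, 0, 0, 0.03, 0, 0, 0],
    [0.3, 0, 0, 0.045, 0, 0, 0],
    [0.3, 0, 0, 0.06, 0, 0, 0],
    [0.3, 0, 0, 0.075, 0, 0, 0],
    [0.3, 0, 0, 0.085, 0, 0, 0],
    [0.3, 0, 0, 0.09, 0, 0, 0],
    [0.3, 0, 0, 0.09, 0, 0, 0],
  ],
)

```text
clock: 32.53
tcp_pos: [0.4743, -0.389, 0.0046]
orientation: [-3.137, -0.163, 0.0]
contact_force: [0.1, -0.4, -5.2]
grip_width: 0.0528
```

```bash
python3 -c "
from h import *
favg(3)"
```

```text
Fz -4.67 tcp [ 0.4744 -0.3891  0.0049] t 32.6833
```

Still hanging free (-5 N). I'll continue more slowly.

Request:
send_rows(
  deltas=[
    [0.3, 0, 0, 0.005, 0, 0, 0],
    [0.3, 0, 0, 0.01, 0, 0, 0],
    [0.3, 0, 0, 0.015, 0, 0, 0],
    [0.3, 0, 0, 0.02, 0, 0, 0],
    [0.3, 0, 0, 0.025, 0, 0, 0],
    [0.3, 0, 0, 0.03, 0, 0, 0],
    [0.3, 0, 0, 0.035, 0, 0, 0],
    [0.3, 0, 0, 0.04, 0, 0, 0],
    [0.3, 0, 0, 0.045, 0, 0, 0],
    [0.3, 0, 0, 0.05, 0, 0, 0],
    [0.3, 0, 0, 0.05, 0, 0, 0],
  ],
)

```text
clock: 33.6
tcp_pos: [0.4743, -0.389, -0.0028]
orientation: [-3.137, -0.163, 0.0]
contact_force: [-0.0, 0.2, -4.6]
grip_width: 0.0528
```

```bash
python3 -c "
from h import *
favg(3)"
```

```text
Fz -5.21 tcp [ 0.4744 -0.3891 -0.0026] t 33.75
```

Request:
send_rows(
  deltas=[
    [0.3, 0, 0, 0.003, 0, 0, 0],
    [0.3, 0, 0, 0.006, 0, 0, 0],
    [0.3, 0, 0, 0.009, 0, 0, 0],
    [0.3, 0, 0, 0.012, 0, 0, 0],
    [0.3, 0, 0, 0.015, 0, 0, 0],
    [0.3, 0, 0, 0.018, 0, 0, 0],
    [0.3, 0, 0, 0.018, 0, 0, 0],
  ],
)

```text
clock: 34.33
tcp_pos: [0.4743, -0.389, -0.0055]
orientation: [-3.137, -0.163, 0.0]
contact_force: [0.2, 0.9, -4.6]
grip_width: 0.0528
```

```bash
python3 -c "
from h import *
favg(3)"
```

```text
Fz -4.89 tcp [ 0.4744 -0.3891 -0.0053] t 34.4833
```

Request:
send_rows(
  deltas=[
    [0.3, 0, 0, 0.002, 0, 0, 0],
    [0.3, 0, 0, 0.004, 0, 0, 0],
    [0.3, 0, 0, 0.006, 0, 0, 0],
    [0.3, 0, 0, 0.008, 0, 0, 0],
    [0.3, 0, 0, 0.01, 0, 0, 0],
    [0.3, 0, 0, 0.01, 0, 0, 0],
  ],
)

```text
clock: 34.98
tcp_pos: [0.4743, -0.389, -0.0069]
orientation: [-3.137, -0.163, 0.0]
contact_force: [0.9, 0.2, -4.2]
grip_width: 0.0527
```

```bash
python3 -c "
from h import *
favg(3)"
```

```text
Fz -4.61 tcp [ 0.4743 -0.389  -0.0069] t 35.1333
```

Request:
send_rows(
  deltas=[
    [0.3, 0, 0, 0.002, 0, 0, 0],
    [0.3, 0, 0, 0.004, 0, 0, 0],
    [0.3, 0, 0, 0.006, 0, 0, 0],
    [0.3, 0, 0, 0.008, 0, 0, 0],
    [0.3, 0, 0, 0.01, 0, 0, 0],
    [0.3, 0, 0, 0.01, 0, 0, 0],
  ],
)

```text
clock: 35.63
tcp_pos: [0.4743, -0.3891, -0.0084]
orientation: [-3.137, -0.162, 0.0]
contact_force: [0.7, -0.8, -3.9]
grip_width: 0.0531
```

```bash
python3 -c "
from h import *
favg(3)"
```

```text
Fz -5.04 tcp [ 0.4744 -0.3891 -0.0083] t 35.7833
```

Request:
send_rows(
  deltas=[
    [0.3, 0, 0, 0.002, 0, 0, 0],
    [0.3, 0, 0, 0.004, 0, 0, 0],
    [0.3, 0, 0, 0.006, 0, 0, 0],
    [0.3, 0, 0, 0.008, 0, 0, 0],
    [0.3, 0, 0, 0.01, 0, 0, 0],
    [0.3, 0, 0, 0.012, 0, 0, 0],
    [0.3, 0, 0, 0.014, 0, 0, 0],
    [0.3, 0, 0, 0.016, 0, 0, 0],
    [0.3, 0, 0, 0.016, 0, 0, 0],
  ],
)

```text
clock: 36.53
tcp_pos: [0.4744, -0.3891, -0.0093]
orientation: [3.137, 0.162, -0.0]
contact_force: [-4.0, 3.2, 10.5]
grip_width: 0.0531
```

```bash
python3 -c "
from h import *
favg(3)"
```

```text
Fz 10.94 tcp [ 0.4744 -0.3891 -0.0093] t 36.6833
```

Touched down on the tray floor. I'll ease off slightly, open and lift away.

Request:
send_rows(
  deltas=[
    [0.3, 0, 0, -0.005, 0, 0, 0],
    [0.3, 0, 0, -0.008, 0, 0, 0],
    [0.66, 0, 0, -0.008, 0, 0, 0],
    [0.72, 0, 0, -0.008, 0, 0, 0],
    [0.8, 0, 0, -0.008, 0, 0, 0],
    [0.8, 0, 0, -0.008, 0, 0, 0],
    [0.8, 0, 0, -0.008, 0, 0, 0],
    [0.8, 0, 0, -0.008, 0, 0, 0],
  ],
)

```text
clock: 37.35
tcp_pos: [0.4745, -0.3892, -0.0095]
orientation: [3.137, 0.163, 0.0]
contact_force: [0.1, 0.1, 0.1]
grip_width: 0.0685
```

Request:
send_rows(
  deltas=[
    [0.8, 0, 0, -0.03, 0, 0, 0],
    [0.8, 0, 0, -0.08, 0, 0, 0],
    [0.8, 0, 0, -0.2, 0, 0, 0],
    [0.8, 0, 0, -0.35, 0, 0, 0],
    [0.8, 0, 0, -0.5, 0, 0, 0],
    [0.8, 0, 0, -0.65, 0, 0, 0],
    [0.8, 0, 0, -0.8, 0, 0, 0],
    [0.8, 0, 0, -0.95, 0, 0, 0],
    [0.8, 0, 0, -0.95, 0, 0, 0],
  ],
)

```text
clock: 38.1
tcp_pos: [0.477, -0.3908, 0.1387]
orientation: [3.132, 0.162, 0.01]
contact_force: [-0.4, -0.6, 0.3]
grip_width: 0.0684
```

```bash
python3 - <<'E'
from h import *
favg(3);print(r.get_obs()['grip_width'])
w=grab('wrist');s=grab('side')
cv2.imwrite('pics/fin.png',cv2.cvtColor(np.hstack([cv2.resize(w['pixels'],(400,300)),cv2.resize(s['pixels'][140:320,220:460],(400,300))]),4))
for f,nm in((w,'wrist'),(s,'side')):
  for c in blobs(f,'orange',150):
    P=np.array([onz(f,p[0].astype(float),.017 if nm=='wrist' else .0855)[:2] for p in c]).astype(np.float32)
    if abs(P).max()<1: print(nm,[np.round(v,3) for v in cv2.minAreaRect(P)])
E
```

```text
Fz -0.19 tcp [ 0.4742 -0.389   0.1333] t 38.25
0.0683076964842159
wrist [array([ 0.475, -0.391]), array([0.141, 0.056]), np.float64(5.975)]
side [array([0.595, 0.129]), array([0.06 , 0.148]), np.float64(81.773)]
side [array([ 0.57 , -0.132]), array([0.065, 0.147]), np.float64(83.444)]
side [array([ 0.442, -0.308]), array([0.134, 0.064]), np.float64(6.557)]
```

```bash
python3 -c "
from h import *
print(r.hand_in())"
```

```text
the job is handed in; nothing more can be done
None
```

I judged the middle carrier (place_2) to be the twisted one, moved it into the red tray, let go and handed the job in at about 38 s. No verdict is reported.

**Rocking:** The middle carrier's front +y corner gave way for about 2 mm at roughly 1 to 1.8 N, then went stiff. Its back +y corner showed no contact down to 1.3 mm below the height where the front one made contact. I held the front corner down at 6 to 7 N for about 1.7 s. The far end of the bar rose by about half a pixel in the side view while the neighbouring carrier stayed still.

**Placing:** The carrier touched down in the tray at about 11 N; I eased off and then opened the hand. The last wrist measurement puts it at (0.475, -0.391), and I estimate the tray centre at (0.474, -0.388). The flat carriers measure within about 3 mm of where they started, and the wrist force was about zero with the hand 14 cm above the release height.

**What disagreed or was not checked:**
- The closed fingertips touched about 2 cm higher than the "11 mm ahead of the TCP" figure implies, so I set all heights by force and pictures.
- The measured give was about 2.2 mm rather than the stated 3 mm, and an early image check of the tilt was inconclusive.
- I did not press the other two carriers, or press the back corner down to contact.
- The final picture could not be viewed because the 12-picture limit was reached; the last checks come only from its numbers.

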